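# Mount a label roll in its desk holder

### The arm

A 7-joint arm with a two-finger parallel gripper is mounted at the origin on the work surface. World frame = base frame: x ahead of the robot, y to its left, z up, the work surface at z = 0. Lengths are in m, angles in rad, forces in N, time in s.
With the tool pointing down it reaches from about 0.425 to 0.925 m from the base axis. Payload 6.8 kg.
Tool frame: the origin (TCP) lies on the front face of the gripper's body, between the roots of the fingers; the fingertips stand 73 mm ahead of it and the grasp point (between the pads) lies 54 mm ahead of it (env.nose_length is the distance from the TCP to the fingertips, in m); z points along the fingers, y is the line along which they close (so a half turn about z gives the same grasp; the last joint's range is limited). The gripper opens to 85 mm and grips with 20 to 120 N. Pads are 22 mm wide; open, the fingers measure 114 mm over their backs; the gripper's body (76 mm by 85 mm) begins 54 mm behind the grasp point. The pads swing forward as they close: fully open they stand 13 mm farther back than shut.
Start: joints at [1.021, 0.477, 0.022, 1.555, -0.011, 1.109, -0.083], TCP at [0.289, -0.61, 0.304] pointing down, gripper open.
Joint ranges: [-2.96, 2.96], [-0.34, 2.1], [-1.41, 1.46], [0.24, 2.44], [-1.37, 4.51], [0.17, 1.92], [-2.96, 2.96]. Speed limits (rad/s): [2.39, 2.39, 3.14, 3.14, 3.14, 3.14, 3.14].

### API

Orientations are given as a unit quaternion [w, x, y, z].
In Python, from cell import env, kin, camera, calibration, job gives the robot as it stands. The module is installed in compiled form; this text tells all that it offers. Calls block until the motion is done:
- env.reach(position, orientation): joint-space move of the TCP to a pose.
- env.movel(position, velocity=0.15, rot=None, stop_force=None): straight line of the TCP; rot=None keeps the orientation; velocity is the mean speed in m/s. With stop_force (N) it stops when the force on the tool has changed by that much, and returns True; else False.
- env.goto_joints(angles): joint-space move.
- env.grip(opening, f_grip=None): finger opening in m; f_grip is the grip in N (None keeps the last); returns when the fingers have stopped.
- env.dwell(seconds).
- kin.inverse_kinematics(position, orientation): joint angles nearest the present ones, or None.
- env.get_state(): the state.
- camera(name): name is "scene" or "top"; returns (picture, depth): 420x560x3 uint8, blue, green, red; 420x560 float32, m along the optical axis (not along the pixel's ray), 0 where there is no reading.
- calibration(name): a dict with "fx", "fy", "cx", "cy" (pixels), "rvec" (rotation vector, rad) and "tvec" (3), from world to camera coordinates, as OpenCV has them. Camera axes: x right, y down, z forward; pixel columns grow to the right and rows downward; lengths in m; the calibration is good to about 2 mm. A picture is of the moment at which its call begins. calibration takes no time and is no camera call.
A pose or a line that the arm cannot do raises env.PlanningError and nothing moves.
- job.job_done(): hands the job in; it is judged then, once.
The state is a dict: "time": time; "qpos": joint angles; "joint_velocities": joint speeds; "joint_torque": joint torques, N m; "tcp_pos": TCP position; "orientation": TCP orientation; "force": force on the tool from outside, world axes, zero at the start; "torque": the same for the moment, N m; "opening": finger opening in m; "gripper_force": force on a finger pad.
Only numpy, scipy, OpenCV 4.12 (cv2) and the standard library are available. Lean on these libraries where they do the work, as an engineer would, in place of code of your own. Each camera call takes 0.05 s, during which the arm holds its last target. There are 200 camera calls.

### The job

Load the label roll into the roll holder: lift it off its wooden stand and lay it across the holder's two rods between the cheeks, then push the sliding cheek up until the roll is held firmly between both cheeks. Then thread the spindle from the sliding-cheek side through cheek, roll and fixed cheek until its head comes up against the cheek, let go, and leave the other things on the desk where they are.

Things in the scene. Friction and masses are not known exactly. Their poses are not given: they have to be found in the camera images.
- roll_center (a point): Centre of the roll of blank labels: white, rigid, 90 mm in diameter, 50 mm wide, with a 30 mm bore along its y axis, 0.15 to 0.31 kg. It stands on its rim, y level, centre 64 mm up, on a dark wooden stand (44 mm wide along y, 28 mm high). Grip it across its flat ends (50 mm, along y), on the upper half. x and z point anywhere round the axis
- bore (a point): On the fixed roll holder: centre of the 22 mm hole in the fixed cheek's inner face, 80 mm above the desk. y: level, along the axis of both cheeks' holes, from the sliding to the fixed cheek and out through it; z: up. Each cheek is an upright plate 10 mm thick (fixed one: y 0 to 10 mm), 84 mm wide (x +-42), from 60 mm below to 32 mm above the hole centre
- rods (a point): On the holder, midway between its two level steel guide rods, 50 mm along -y from bore and 44 mm below it; axes as bore. Rods: 16 mm thick, 60 mm apart (x +-30), along y from the fixed cheek to a low block 176 mm along -y from bore. A roll laid across them centres its bore on the holes' axis (44 mm above this point) and slides along y
- fixed_cheek: Fixed cheek, an aluminium plate. Frame of the holder: axes as bore, origin on the desk, 50 mm along -y from bore
- sliding_cheek (a joint): Sliding cheek: clear gap between the cheeks = 40 mm + this value (m). Starts wide open (0.068 to 0.085); 0.010 when the roll is held between both cheeks. Slides stiffly (3 N), stays where left; with the roll in front it takes 4 to 6 N, and a last firm push of 10 to 20 N presses the roll home. Push its outer face towards +y, e.g. with closed fingers just above the hole
- slide_hole (a point): Centre of the 22 mm hole in the outer face of the sliding cheek (the side away from the roll); axes as bore, moves with the cheek
- spindle_grip (a point): Centre of the spindle's black head, 28 x 28 mm, 55 mm long (y). A steel shaft 16 mm thick, 100 mm long, leaves it along +y; shoulder (head's end) 27.5 mm from here, tip 127.5 mm. 0.07 to 0.14 kg, centre of mass 50 mm along +y. Lies level, 40 mm up, on a dark rest that carries the shaft's far end and the 14 mm of head by the shoulder; the rest of the head is free
- spindle_tip (a point): Centre of the spindle's tip, 127.5 mm along +y from spindle_grip; same axes. The last 12 mm taper to 8 mm across
- stapler: Bystander: stapler, 145 x 36 mm, 55 mm tall, along its x axis; origin at the centre of its underside
- glue: Bystander: white glue bottle, 44 mm wide, 120 mm tall; origin at the centre of its underside
- tape: Bystander: ring of clear tape lying flat, 90 mm across, 22 mm tall; origin at the centre of its underside
- notes: Bystander: yellow note block, 75 x 75 x 22 mm; origin at the centre of its underside
- calculator: Bystander: desk calculator, 150 (x) x 95 (y) x 17 mm; origin at the centre of its underside
There are look-alikes about, which are no part of the job. What is shaped like the part that bears spindle_grip but purple or turquoise is not meant.

How it is judged:
By the outcome, as a careful person would: the job done as asked, in the order asked, and still so for the second after the job is handed in, with the robot touching nothing.
It also fails if it takes over 72 s, if anything falls off the work surface, if the arm or the gripper's body presses on something with over 40 N, if the wrist force passes 120 N, or if a joint passes its speed limit or range.

## Working session

There is one attempt and no reset: what is moved stays moved. The work goes in short steps, each a Python script; the robot and the scene stay as the last script left them, time stands still between calls to the robot, and variables do not carry over. Pictures are saved under pics/ and viewed, at most 10 in all, crops included, and the job is handed in when it is done.

```bash
mkdir -p pics
cat > h.py <<'E'
import numpy as np, cv2
from cell import env, kin, camera, calibration, job
def pts(name, depth):
    c=calibration(name); R=cv2.Rodrigues(np.array(c["rvec"],float))[0]; t=np.array(c["tvec"],float).ravel()
    v,u=np.mgrid[:depth.shape[0],:depth.shape[1]]
    P=np.dstack([(u-c["cx"])/c["fx"]*depth,(v-c["cy"])/c["fy"]*depth,depth])
    W=(P-t)@R; W[depth<=0]=np.nan
    return W
E
python3 - <<'E'
from h import *
for n in("scene","top"):
    p,d=camera(n); np.savez(n+".npz",p=p,d=d); cv2.imwrite(f"pics/{n}0.png",p)
    c=calibration(n); R=cv2.Rodrigues(np.array(c["rvec"],float))[0]; print(n,c["fx"],-R.T@np.ravel(c["tvec"]),R[2])
s=env.get_state(); print(s["time"],s["orientation"],s["force"],s["opening"])
E
```

```text
scene 428.620636321322 [ 1.44273273 -0.22622156  1.16246417] [-0.62877687  0.10690725 -0.77020159]
top 428.1167774402317 [ 0.39980893 -0.05524642  1.21918044] [ 0.14058271 -0.00345109 -0.99006292]
0.1 [-7.55773857e-04  9.75699834e-01  2.19110027e-01 -2.42418709e-04] [0.02522135 0.53030504 0.08552554] 0.0854960775915824
```

View pics/scene0.png

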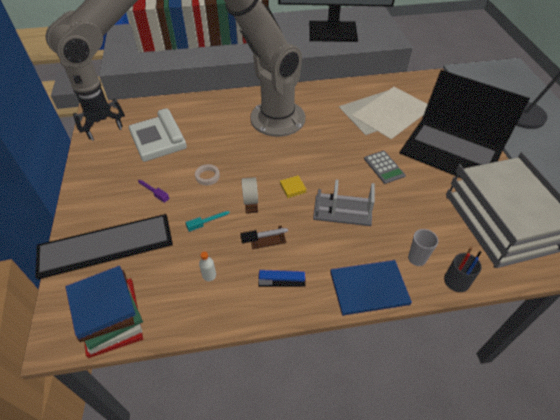

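View pics/top0.png

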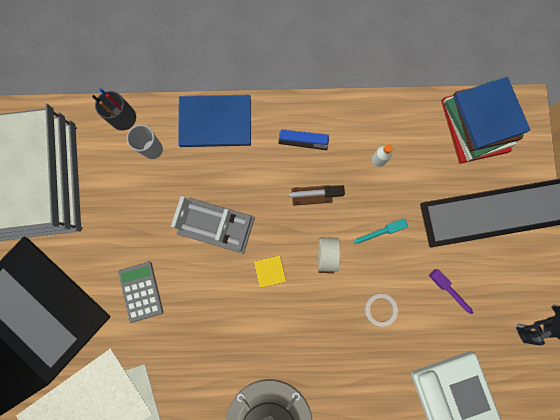

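The black-headed one on the dark rest (top 318,193; scene 262,236) fits the spindle. The turquoise (top 382,231) and purple (top 452,290) ones are the excluded look-alikes. I'll confirm this in a crop.

Run:
```python
from h import *
z=np.load("top.npz"); p=z["p"]; W=pts("top",z["d"]); np.save("W.npy",W)
cv2.imwrite("pics/crop1.png",cv2.resize(p[165:290,160:360],None,fx=4,fy=4,interpolation=cv2.INTER_CUBIC))
def fit(nm,r,zl,zh):
    v0,v1,u0,u1=r; Q=W[v0:v1,u0:u1].reshape(-1,3); Q=Q[(Q[:,2]>zl)&(Q[:,2]<zh)]
    rc=cv2.minAreaRect(Q[:,:2].astype(np.float32)); print(nm,len(Q),np.round(rc[0],4),np.round(rc[1],4),round(rc[2],1),"mean",Q.mean(0).round(4),"zmax",Q[:,2].max().round(4))
fit("roll",(225,285,305,350),.06,.13)
fit("rollstand",(225,285,305,350),.008,.06)
fit("head",(180,205,324,350),.03,.07)
fit("shaft",(180,205,285,324),.034,.07)
fit("spall",(180,205,285,350),.034,.07)
fit("holder_low",(185,260,160,262),.02,.06)
fit("cheeks",(185,260,160,262),.095,.13)
fit("fixedcheek",(185,260,160,200),.1,.13)
fit("slidecheek",(185,260,205,262),.1,.13)
```

```text
roll 670 [ 0.453  -0.1706] [0.0508 0.0886] 87.7 mean [ 0.4506 -0.1693  0.0981] zmax 0.113
rollstand 70 [ 0.4524 -0.1619] [0.1023 0.0425] 6.4 mean [ 0.4362 -0.1581  0.0225] zmax 0.0527
head 227 [ 0.6265 -0.1946] [0.0562 0.0399] 85.9 mean [ 0.6269 -0.194   0.0524] zmax 0.0612
shaft 231 [ 0.6183 -0.1165] [0.0945 0.0413] 84.3 mean [ 0.6229 -0.1138  0.0456] zmax 0.0525
spall 453 [ 0.6218 -0.1461] [0.0416 0.1531] 0.8 mean [ 0.6249 -0.1532  0.0492] zmax 0.0612
holder_low 952 [0.5465 0.1375] [0.1853 0.0994] 69.8 mean [0.5398 0.1315 0.0434] zmax 0.06
cheeks 341 [0.552  0.1677] [0.1317 0.0838] 72.5 mean [0.5523 0.1694 0.1097] zmax 0.118
fixedcheek 166 [0.57  0.225] [0.0115 0.0835] 72.4 mean [0.5692 0.2242 0.1105] zmax 0.118
slidecheek 151 [0.5337 0.1099] [0.0103 0.0838] 72.2 mean [0.5335 0.1094 0.1107] zmax 0.1177
```

View pics/crop1.png

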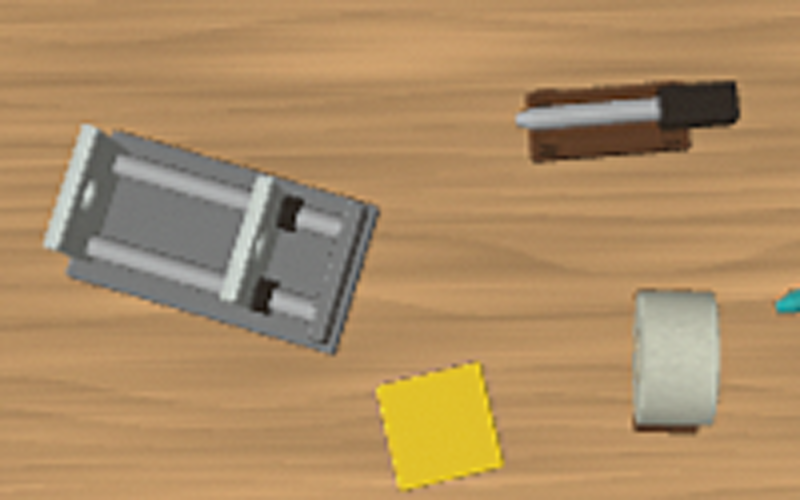

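The crop confirms it: black head at the right (crop 700,103), steel shaft running left (+y) to its tip at 520,118. The fixed cheek is at crop (75,190) and the sliding cheek at (250,240). Next I'll refine the poses with both cameras and check the joint solutions.

Run:
```python
from h import *
def sel(W,c,r,zl,zh): return W[(np.hypot(W[...,0]-c[0],W[...,1]-c[1])<r)&(W[...,2]>zl)&(W[...,2]<zh)]
for n in("top","scene"):
    z=np.load(n+".npz"); W=pts(n,z["d"])
    for nm,c,r,zl,zh in(("roll",(.453,-.17),.08,.064,.13),("rolltop",(.453,-.17),.08,.1,.13),("fix",(.57,.225),.06,.104,.13),("sld",(.534,.11),.06,.104,.13),("headtop",(.627,-.195),.05,.048,.08),("shaft",(.622,-.115),.055,.041,.06),("notes",(.43,-.02),.06,.015,.04)):
        Q=sel(W,c,r,zl,zh)
        rc=cv2.minAreaRect(Q[:,:2].astype(np.float32)); lo,hi=np.percentile(Q,[2,98],axis=0)
        pc=cv2.PCACompute(Q[:,:2].astype(np.float32),None)[1][0]
        print(n,nm,len(Q),np.round(rc[0],4),np.round(rc[1],4),round(rc[2],1),"med",np.median(Q,0).round(4),"pca",np.degrees(np.arctan2(pc[1],pc[0])).round(1))
from scipy.spatial.transform import Rotation as Ro
def q(yaw):
    y=np.array([np.cos(yaw),np.sin(yaw),0]);zz=np.array([0,0,-1.]);x=np.cross(y,zz)
    o=Ro.from_matrix(np.c_[x,y,zz]).as_quat(); return o[[3,0,1,2]]
for p,a in (([.453,-.17,.2],87.7),([.554,.174,.2],72.5),([.52,.08,.2],-17.5),([.627,-.195,.2],-2.5),([.508,.03,.2],-17.5)):
    for k in(0,180):
        j=kin.inverse_kinematics(p,q(np.radians(a+k))); print(p,a+k,None if j is None else np.round(j,2))
```

```text
top roll 669 [ 0.453  -0.1706] [0.0508 0.0886] 87.7 med [ 0.45   -0.169   0.1017] pca -2.4
top rolltop 378 [ 0.4529 -0.1707] [0.0503 0.0572] 88.8 med [ 0.4521 -0.1698  0.1054] pca 125.8
top fix 152 [0.57   0.2251] [0.0113 0.0835] 72.4 med [0.5701 0.2246 0.1116] pca -17.2
top sld 141 [0.5337 0.1099] [0.0101 0.0838] 72.4 med [0.5334 0.11   0.1113] pca -17.7
top headtop 211 [ 0.6282 -0.1848] [0.0283 0.0756] 3.7 med [ 0.6279 -0.194   0.0539] pca 93.1
top shaft 223 [ 0.6217 -0.1196] [0.0999 0.0373] 87.6 med [ 0.6233 -0.1169  0.0466] pca 92.8
top notes 701 [ 0.4107 -0.0111] [0.0744 0.0747] 12.7 med [ 0.4124 -0.0123  0.0219] pca 58.3
scene roll 340 [ 0.4575 -0.1709] [0.0497 0.0804] 87.9 med [ 0.4735 -0.1714  0.098 ] pca -1.4
scene rolltop 155 [ 0.4545 -0.1705] [0.0493 0.0597] 88.5 med [ 0.4558 -0.1713  0.1053] pca 106.1
scene fix 77 [0.567  0.2255] [0.0107 0.0866] 72.5 med [0.5675 0.2253 0.1118] pca -18.5
scene sld 63 [0.5317 0.11  ] [0.01   0.0845] 73.2 med [0.5365 0.1099 0.1116] pca -17.2
scene headtop 136 [ 0.6259 -0.1835] [0.0308 0.0767] 1.8 med [ 0.6273 -0.1943  0.0523] pca 92.1
scene 
[... 174 characters left out ...]
ca 45.1
[0.453, -0.17, 0.2] 87.7 [ 0.78  0.37 -0.65  2.07  0.31  0.8   1.47]
[0.453, -0.17, 0.2] 267.7 [ 0.33  0.31 -0.12  2.09  0.05  0.74 -1.43]
[0.554, 0.174, 0.2] 72.5 [ 0.2   0.58 -0.81  1.84  0.51  0.95  0.42]
[0.554, 0.174, 0.2] 252.5 [-0.09  0.48 -0.41  1.86  0.24  0.86 -2.5 ]
[0.52, 0.08, 0.2] -17.5 [ 0.19  0.42 -0.56  1.98  0.3   0.83 -0.85]
[0.52, 0.08, 0.2] 162.5 [ 0.61  0.67 -1.18  1.95  0.73  1.04  1.93]
[0.627, -0.195, 0.2] -2.5 [ 0.45  0.58 -0.34  1.67  0.23  0.93 -0.02]
[0.627, -0.195, 0.2] 177.5 [-0.01  0.57  0.3   1.71 -0.2   0.9  -2.81]
[0.508, 0.03, 0.2] -17.5 [ 0.24  0.39 -0.51  2.02  0.26  0.8  -0.73]
[0.508, 0.03, 0.2] 162.5 [ 0.72  0.63 -1.18  1.99  0.71  1.01  2.03]
```

```bash
cat >> h.py <<'E'
from scipy.spatial.transform import Rotation as Ro
def q(deg):   # tool down, closing line at deg
    a=np.radians(deg); y=np.array([np.cos(a),np.sin(a),0]);zz=np.array([0,0,-1.]);x=np.cross(y,zz)
    o=Ro.from_matrix(np.c_[x,y,zz]).as_quat(); return o[[3,0,1,2]]
A=72.6; D=np.array([np.cos(np.radians(A)),np.sin(np.radians(A))])  # holder +y
BORE=np.array([.5678,.2205])
def hp(y,z): return [*(BORE+y*D),z]
def st(m=""):
    s=env.get_state(); print(m,round(s["time"],2),"tcp",np.round(s["tcp_pos"],4),"F",np.round(s["force"],1),"op",round(s["opening"],4),"gf",np.round(s["gripper_force"],1),"q",np.round(s["qpos"],2)); return s
E
python3 - <<'E'
from h import *
r=[.4533,-.1706]
env.reach(r+[.23],q(88)); st("above")
env.movel(r+[.142],.15,stop_force=15); st("down")
env.grip(.04,40); st("grip")
env.movel(r+[.27],.15); st("lift")
p,d=camera("scene"); cv2.imwrite("pics/lift.png",cv2.resize(p[80:260,150:400],None,fx=3,fy=3))
E
```

```text
above 1.83 tcp [ 0.4534 -0.1716  0.2301] F [-0.7 -1.  -0.2] op 0.0857 gf 0.0 q [ 0.8   0.33 -0.66  2.04  0.27  0.86  1.52]
down 2.57 tcp [ 0.4538 -0.1707  0.1425] F [0.1 0.4 0.7] op 0.0851 gf 0.0 q [ 0.72  0.47 -0.59  2.1   0.41  0.68  1.39]
grip 2.98 tcp [ 0.4538 -0.1707  0.1428] F [-0.4  0.8  6.9] op 0.0497 gf 41.3 q [ 0.72  0.46 -0.59  2.1   0.41  0.68  1.39]
lift 3.98 tcp [ 0.4526 -0.1706  0.269 ] F [-0.2 -0.2 -3. ] op 0.0492 gf 41.8 q [ 0.83  0.27 -0.69  2.    0.21  0.94  1.57]
```

View pics/lift.png

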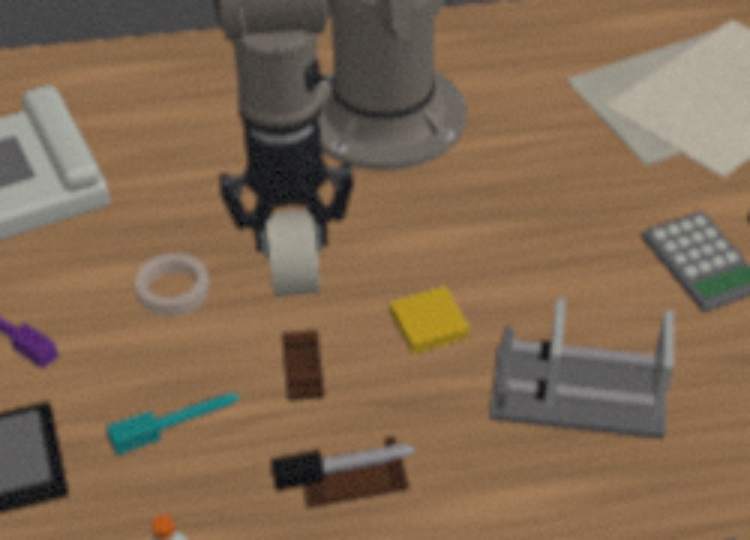

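The roll is held (crop 293,250) and its stand is empty (303,365). The gripper's elbows are above the roll top, so they will clear the cheeks. Next I'll place it.

Run:
```python
from h import *
env.movel(hp(-.052,.27),.22,rot=q(A)); st("over")
env.movel(hp(-.052,.185),.15); st("pre")
h=env.movel(hp(-.052,.153),.05,stop_force=6); s=st(f"down {h}")
env.grip(.062); st("open")
env.movel(hp(-.052,.27),.2); st("up")
env.movel(hp(-.17,.27),.25,rot=q(A-90)); env.grip(0); st("aside")
for n in("top","scene"):
    p,d=camera(n); np.savez(n+"1.npz",p=p,d=d)
p=np.load("top1.npz")["p"][170:290,150:330]; p2=np.load("scene1.npz")["p"][150:270,240:420]
cv2.imwrite("pics/placed.png",np.vstack([cv2.resize(x,None,fx=2.5,fy=2.5) for x in(p,p2)]))
```

```text
over 5.8 tcp [0.5522 0.1696 0.2698] F [-0.4 -0.1 -3.4] op 0.0496 gf 41.8 q [ 0.14  0.44 -0.71  1.79  0.33  1.03  0.57]
pre 6.52 tcp [0.5527 0.1711 0.1857] F [ 1.2  0.5 -2.7] op 0.0497 gf 41.8 q [ 0.09  0.54 -0.66  1.86  0.42  0.88  0.5 ]
down True 7.03 tcp [0.5532 0.1709 0.1597] F [ 3.8  0.4 -0.9] op 0.0495 gf 42.4 q [ 0.08  0.58 -0.64  1.87  0.45  0.84  0.47]
open 7.32 tcp [0.5516 0.1704 0.1595] F [-0.9 -1.2  0.5] op 0.0621 gf 0.0 q [ 0.08  0.58 -0.64  1.88  0.45  0.84  0.47]
up 8.02 tcp [0.5517 0.1704 0.269 ] F [ 0.  -0.2 -0.2] op 0.0622 gf 0.0 q [ 0.14  0.45 -0.71  1.79  0.33  1.03  0.57]
aside 10.34 tcp [0.517  0.0583 0.27  ] F [ 0.2 -0.1  0.9] op 0.0001 gf 0.0 q [ 0.1   0.29 -0.39  1.94  0.13  0.94 -0.66]
```

View pics/placed.png

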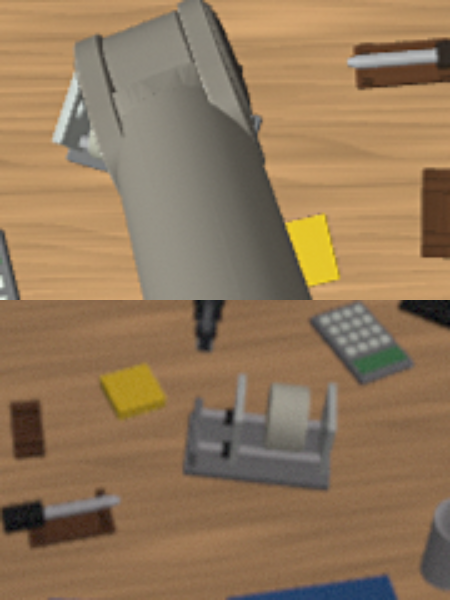

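The roll lies on the rods between the cheeks (lower panel 288,415). Next I'll push the sliding cheek.

Run:
```python
from h import *
W=pts("scene",np.load("scene1.npz")["d"])
def hy(p): d=np.asarray(p)[:2]-BORE; return round(float(d@D),4), round(float(d@[D[1],-D[0]]),4)
Q=W[(np.abs(W[...,0]-.552)<.06)&(np.abs(W[...,1]-.17)<.05)&(W[...,2]>.116)&(W[...,2]<.14)]; print("roll top",hy(np.median(Q,0)),Q[:,2].max())
env.movel(hp(-.17,.169),.2); st("down")
h=env.movel(hp(-.085,.169),.06,stop_force=15); s=st(f"p1 {h}"); print(hy(s["tcp_pos"]))
if not h:
    h=env.movel(hp(-.064,.169),.03,stop_force=20); s=st(f"p2 {h}"); print(hy(s["tcp_pos"]))
```

```text
roll top (-0.0521, 0.0023) 0.12713782783855776
down 11.1 tcp [0.5175 0.0585 0.1696] F [ 0.6 -0.5  0.9] op -0.0001 gf 0.0 q [ 0.06  0.43 -0.36  2.02  0.22  0.73 -0.74]
p1 False 12.67 tcp [0.5424 0.1387 0.169 ] F [-1.1 -5.3  4.1] op 0.0002 gf 2.6 q [-0.08  0.48 -0.36  1.93  0.24  0.77 -0.88]
(-0.0856, 0.0002)
p2 True 13.31 tcp [0.5468 0.1531 0.1684] F [ 0.5 -1.1  1. ] op 0.0002 gf 0.0 q [-0.11  0.5  -0.35  1.9   0.24  0.79 -0.9 ]
(-0.0705, 0.0002)
```

Run:
```python
from h import *
h=env.movel(hp(-.064,.169),.02,stop_force=17); st(f"p3 {h}")
env.movel(hp(-.10,.169),.2); env.movel(hp(-.11,.25),.25)
env.grip(.085)
env.reach([.6275,-.199,.2],q(2.5)) ; st("over spindle")
for n in("top","scene"):
    p,d=camera(n); np.savez(n+"2.npz",p=p,d=d); W=pts(n,d)
    for nm,c,r,zl,zh in(("fix",(.57,.225),.05,.104,.116),("sld",(.551,.168),.05,.104,.116),("roll",(.56,.197),.05,.116,.135)):
        Q=W[(np.hypot(W[...,0]-c[0],W[...,1]-c[1])<r)&(W[...,2]>zl)&(W[...,2]<zh)]
        d2=(Q[:,:2]-BORE); y=d2@D; x=d2@[D[1],-D[0]]
        h,e=np.histogram(y,np.arange(-.09,.03,.005)); print(n,nm,"yhist",h.tolist(),"x range",np.percentile(x,[1,99]).round(4))
        for lo,hi in((-.066,-.045),(-.004,.014)):
            m=(y>lo)&(y<hi)
            if m.sum()>10: print("   seg",m.sum(),"y",np.percentile(y[m],[2,98]).round(4),"x",np.percentile(x[m],[1,99]).round(4))
p=np.load("top2.npz")["p"][170:290,150:330]; p2=np.load("scene2.npz")["p"][150:270,240:420]
cv2.imwrite("pics/pushed.png",np.hstack([cv2.resize(x,None,fx=2.2,fy=2.2) for x in(p,p2)]))
```

```text
p3 True 13.66 tcp [0.5468 0.1538 0.1678] F [1.  1.5 0.6] op 0.0003 gf 0.0 q [-0.12  0.5  -0.35  1.9   0.25  0.8  -0.91]
over spindle 16.47 tcp [ 0.6279 -0.1969  0.2003] F [-0.5  0.5 -0.6] op 0.0849 gf 0.0 q [ 0.44  0.57 -0.32  1.67  0.21  0.93  0.08]
top fix yhist [0, 0, 0, 0, 0, 0, 0, 0, 0, 0, 4, 8, 19, 15, 18, 18, 19, 18, 48, 59, 5, 0, 0] x range [-0.0392  0.0416]
   seg 126 y [-0.0029  0.0103] x [-0.0399  0.0422]
top sld yhist [0, 0, 0, 0, 0, 13, 64, 59, 25, 19, 18, 13, 20, 14, 11, 3, 0, 0, 0, 0, 0, 0, 0] x range [-0.0393  0.0411]
   seg 161 y [-0.0605 -0.0467] x [-0.0399  0.0417]
top roll yhist [0, 0, 0, 0, 0, 1, 1, 6, 42, 36, 36, 39, 35, 38, 40, 34, 37, 31, 1, 0, 0, 0, 0] x range [-0.0266  0.0256]
   seg 50 y [-0.0554 -0.0451] x [-0.0305  0.0254]
   seg 29 y [-0.004 -0.   ] x [-0.0218  0.0267]
scene fix yhist [0, 0, 0, 0, 0, 0, 0, 0, 0, 0, 2, 6, 12, 6, 9, 8, 9, 13, 21, 34, 0, 0, 0] x range [-0.0446  0.0422]
   seg 67 y [-0.0033  0.0097] x [-0.0456  0.0426]
scene sld yhist [0, 0, 0, 0, 0, 7, 33, 27, 6, 9, 7, 8, 12, 5, 6, 3, 0, 0, 0, 0, 0, 0, 0] x range [-0.0431  0.0393]
   seg 73 y [-0.0608 -0.0468] x [-0.0434  0.0396]
scene roll yhist [0, 0, 0, 0, 0, 0, 1, 7, 15, 22, 15, 20, 13, 22, 16, 19, 18, 15, 1, 3, 0, 0, 0] x range [-0.0262  0.0265]
   seg 23 y [-0.0557 -0.0457] x [-0.0229  0.0265]
   seg 15 y [-0.0024  0.0077] x [-0.0193  0.0202]
```

View pics/pushed.png

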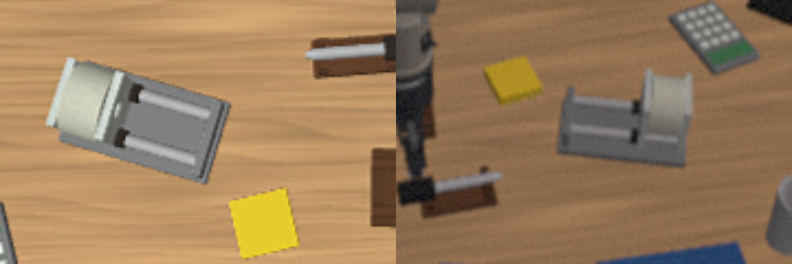

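The roll is clamped: the gap measures about 50 mm, with the sliding cheek's outer face at -60 mm. The picture shows the roll flush between both cheeks. Next I'll take the spindle.

Run:
```python
from h import *
g=[.628,-.203]
env.movel(g+[.2],.1,rot=q(2.9))
h=env.movel(g+[.094],.15,stop_force=15); st(f"down {h}")
env.grip(.015,90); st("grip")
env.movel(g+[.19],.12); st("lift")
env.movel(hp(-.235,.19),.22,rot=q(A-90)); st("pre")
env.movel(hp(-.235,.134),.15); env.dwell(.3); s=st("align")
T=np.array(s["tcp_pos"])
for n in("top","scene"):
    p,d=camera(n); np.savez(n+"3.npz",p=p,d=d); W=pts(n,d)
    d2=W[...,:2]-BORE; y=d2@D; x=d2@[D[1],-D[0]]
    for lo,hi in((-.20,-.17),(-.17,-.15),(-.15,-.13),(-.13,-.11),(-.11,-.08)):
        m=(y>lo)&(y<hi)&(abs(x)<.02)&(W[...,2]>.065)&(W[...,2]<.1)
        if m.sum()>5: print(n,lo,m.sum(),"x med/mid",np.median(x[m]).round(4),(np.percentile(x[m],[3,97]).mean()).round(4),"z top",np.percentile(W[...,2][m],[50,90]).round(4),"ymax",y[m].max().round(4))
p=np.load("top3.npz")["p"][150:290,150:350]; p2=np.load("scene3.npz")["p"][140:270,230:415]
cv2.imwrite("pics/align.png",np.hstack([cv2.resize(x,(400,290)) for x in(p,p2)]))
```

```text
down False 17.68 tcp [ 0.6287 -0.2031  0.0949] F [-0.   0.4 -0.4] op 0.0845 gf 0.0 q [ 0.42  0.71 -0.28  1.71  0.27  0.76  0.06]
grip 18.23 tcp [ 0.6282 -0.2031  0.0947] F [-1.9  0.1  5.6] op 0.0267 gf 88.0 q [ 0.42  0.71 -0.28  1.71  0.27  0.76  0.06]
lift 19.18 tcp [ 0.6274 -0.2029  0.1891] F [-0.1 -0.7 -1.1] op 0.0265 gf 88.0 q [ 0.44  0.59 -0.31  1.67  0.22  0.92  0.09]
pre 20.42 tcp [ 0.4979 -0.0045  0.1899] F [-0.8 -0.4 -0.9] op 0.0268 gf 88.0 q [ 0.14  0.36 -0.31  2.06  0.16  0.75 -0.57]
align 21.24 tcp [ 0.498  -0.0038  0.1348] F [-0.3 -0.3 -1.5] op 0.027 gf 88.0 q [ 0.11  0.45 -0.28  2.09  0.21  0.63 -0.61]
top -0.15 27 x med/mid -0.0003 0.0011 z top [0.0865 0.0893] ymax -0.1304
top -0.13 43 x med/mid 0.0013 0.0016 z top [0.0863 0.0898] ymax -0.1108
top -0.11 19 x med/mid 0.0011 0.0011 z top [0.0842 0.0869] ymax -0.0989
scene -0.2 43 x med/mid 0.0047 0.0024 z top [0.0846 0.0902] ymax -0.1701
scene -0.17 25 x med/mid 0.0045 0.0013 z top [0.0849 0.0881] ymax -0.152
scene -0.15 30 x med/mid 0.0048 0.0022 z top [0.0847 0.0884] ymax -0.1317
scene -0.13 27 x med/mid 0.002 0.0005 z top [0.0843 0.0896] ymax -0.1114
scene -0.11 11 x med/mid -0.0012 -0.0013 z top [0.0821 0.0833] ymax -0.0989
```

View pics/align.png

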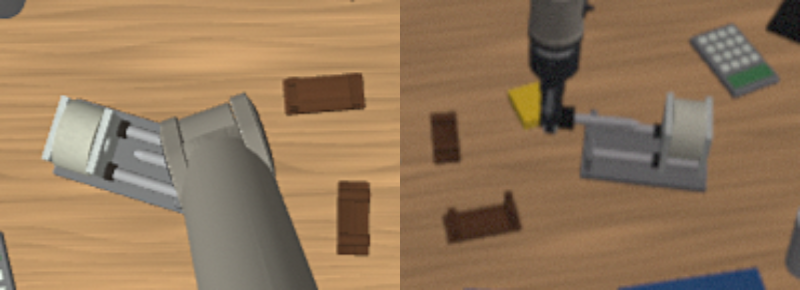

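The spindle is held level. In both cameras the shaft and the cheek holes agree sideways to within about 0.5 mm, and the tip is at -99 mm. Next I'll insert it.

Run:
```python
from h import *
for y in (-.19,-.16,-.12,-.101):
    h=env.movel(hp(y,.1335),.06,stop_force=8); s=st(f"{y} {h}")
    if h: break
else:
    h=env.movel(hp(-.088,.1335),.02,stop_force=8); s=st(f"seat {h}")
d=np.array(s["tcp_pos"])[:2]-BORE; print("y,x",d@D,d@[D[1],-D[0]])
```

```text
-0.19 False 22.24 tcp [0.5108 0.0388 0.1334] F [-0.9 -0.4 -0.3] op 0.0268 gf 88.0 q [ 0.03  0.47 -0.28  2.06  0.21  0.64 -0.7 ]
-0.16 False 22.89 tcp [0.5198 0.0679 0.1334] F [-0.9 -0.6 -0.5] op 0.027 gf 88.0 q [-0.02  0.48 -0.28  2.03  0.21  0.65 -0.75]
-0.12 False 23.71 tcp [0.5318 0.1057 0.1334] F [-0.2 -0.3 -1.2] op 0.0271 gf 88.0 q [-0.09  0.5  -0.28  1.99  0.22  0.67 -0.81]
-0.101 False 24.18 tcp [0.5376 0.1246 0.1335] F [-1.7 -0.5 -1.5] op 0.027 gf 88.0 q [-0.12  0.52 -0.28  1.97  0.22  0.68 -0.84]
seat True 24.58 tcp [0.5386 0.1282 0.1329] F [-0.2  0.3 -0.1] op 0.0269 gf 88.0 q [-0.13  0.52 -0.28  1.96  0.22  0.69 -0.85]
y,x -0.096788476295469 -0.00022446041035338246
```

Run:
```python
from h import *
h=env.movel(hp(-.0965,.130),.03,stop_force=3); st(f"lower {h}")
env.grip(.06); st("open")
env.movel(hp(-.0965,.25),.2)
env.movel([.45,-.15,.3],.3); env.dwell(.3); st("away")
for n in("top","scene"):
    p,d=camera(n); np.savez(n+"4.npz",p=p,d=d); W=pts(n,d)
    d2=W[...,:2]-BORE; y=d2@D; x=d2@[D[1],-D[0]]; z=W[...,2]
    m=(abs(x)<.02)&(z>.075)&(z<.105)&(y>-.15)&(y<-.062); print(n,"head y",np.percentile(y[m],[1,99]).round(4),"z",np.percentile(z[m],[50,90]).round(4))
    m=(abs(x)<.012)&(z>.06)&(z<.1)&(y>.011)&(y<.08); print(n,"tip",m.sum(),y[m].max().round(4) if m.any() else "")
    m=(abs(x)<.045)&(z>.106)&(z<.116)&(y>-.075)&(y<-.05); print(n,"cheek outer",np.percentile(y[m],3).round(4))
p=np.load("top4.npz")["p"][170:270,150:290]; p2=np.load("scene4.npz")["p"][150:250,280:420]
cv2.imwrite("pics/final.png",np.hstack([cv2.resize(x,(400,286),interpolation=cv2.INTER_CUBIC) for x in(p,p2)]))
```

```text
lower False 24.83 tcp [0.5388 0.1284 0.1307] F [-4.6 -1.6 10.8] op 0.0268 gf 89.8 q [-0.13  0.52 -0.28  1.96  0.22  0.69 -0.85]
open 25.25 tcp [0.5389 0.1284 0.1298] F [ 0.3 -0.4 -0.9] op 0.0602 gf 0.0 q [-0.13  0.53 -0.28  1.96  0.22  0.69 -0.85]
away 27.44 tcp [ 0.4502 -0.1492  0.2998] F [-0.  -0.4  0.2] op 0.0601 gf 0.0 q [ 0.35  0.16 -0.18  2.01  0.04  0.97 -0.15]
top head y [-0.1153 -0.0624] z [0.09   0.0932]
top tip 34 0.0385
top cheek outer -0.0601
scene head y [-0.1158 -0.0631] z [0.0892 0.0931]
scene tip 32 0.0377
scene cheek outer -0.0603
```

View pics/final.png

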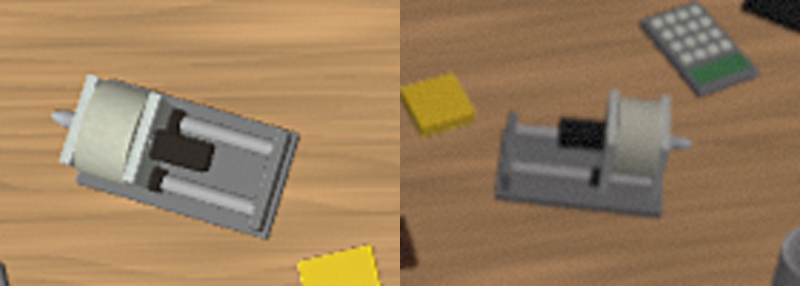

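The head is against the cheek (left panel 180,150) and the tip stands about 38 mm past the fixed cheek's inner face (62,116). I'll give the head one gentle nudge to be sure it is seated, then hand in.

Run:
```python
from h import *
env.grip(0); env.movel(hp(-.15,.25),.3,rot=q(A-90)); env.movel(hp(-.15,.143),.2)
h=env.movel(hp(-.118,.143),.03,stop_force=5); s=st(f"nudge {h}"); d=np.array(s["tcp_pos"])[:2]-BORE; print(d@D)
env.movel(hp(-.15,.143),.15); env.movel(hp(-.15,.25),.25); env.movel([.45,-.15,.3],.3); env.dwell(.3)
for n in("top","scene"):
    p,dd=camera(n); W=pts(n,dd); d2=W[...,:2]-BORE; y=d2@D; x=d2@[D[1],-D[0]]; z=W[...,2]
    m=(abs(x)<.02)&(z>.075)&(z<.105)&(y>-.15)&(y<-.062); print(n,"head",np.percentile(y[m],1).round(4))
    m=(abs(x)<.012)&(z>.06)&(z<.1)&(y>.011)&(y<.08); print("tip",y[m].max().round(4))
st("end"); job.job_done()
```

```text
nudge True 30.57 tcp [0.5293 0.1004 0.1424] F [0.1 0.5 0.6] op -0.0001 gf 0.0 q [-0.08  0.49 -0.28  1.99  0.2   0.69 -0.79]
-0.12609046258905526
top head -0.1152
tip 0.0399
scene head -0.1154
tip 0.0383
end 32.83 tcp [ 0.4501 -0.1495  0.2999] F [-0.  -1.   0.4] op 0.0002 gf 0.0 q [ 0.36  0.16 -0.19  2.01  0.04  0.97 -0.15]
the job is handed in; nothing more can be done
```

The job is handed in at 32.8 s of robot time: the roll is clamped between both cheeks, the spindle is threaded through with its head against the sliding cheek and released, and the arm touched none of the other things on the desk.

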